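# Unpack the fired stack from the banding wheel

## Robot

A 7-joint arm with a two-finger parallel gripper is mounted at the origin on the work surface. World frame = base frame: x ahead of the robot, y to its left, z up, the work surface at z = 0. Lengths are in m, angles in rad, forces in N, time in s.
With the tool pointing down it reaches from about 0.4 to 0.9 m from the base axis. Payload 5.5 kg.
Tool frame: the origin (TCP) lies between the finger pads; the fingertips stand 17 mm ahead of it and the grasp point (between the pads) lies 2 mm behind it; z points along the fingers, y is the line along which they close (so a half turn about z gives the same grasp; the last joint's range is limited). The gripper opens to 92 mm and grips with 3 to 60 N. Pads are 19 mm wide; open, the fingers measure 130 mm over their backs; the gripper's body (75 mm by 190 mm) begins 47 mm behind the grasp point.
Start: joints at [1.456, 0.501, -0.427, 1.55, 0.221, 1.138, -0.21], TCP at [0.24, -0.604, 0.244] pointing down, gripper open.
Joint ranges: [-2.88, 2.88], [-0.31, 2.03], [-1.54, 1.56], [0.2, 2.42], [-1.41, 4.55], [0.19, 2.02], [-2.57, 2.57]. Speed limits (rad/s): [2.57, 2.57, 3.14, 3.14, 3.14, 3.14, 3.14].

## Interface

Orientations are given as a rotation vector (axis times angle).
In Python, from station import arm gives the robot as it stands.
- The arm moves only by the shell command python3 -m jog 'ROWS' [FORCE]. ROWS is JSON, a list of rows, each a list of 5 numbers: the shift along the tool's x, y, z each as a share of 250 mm, from -1 to 1, then the turn about the tool's z as a share of 2 rad, from -1 to 1, then the closure, from -1 (fully open) to 1 (shut). A call has 1 to 10 rows; each row is the pose to reach, as a shift and turn from the pose commanded when the call began, along the tool's axes at that moment; what a row does not reach only later rows make up. A row lasts 1/10 s, in which the tool goes at most 50 mm and 8.59 degrees, less where a joint would pass 70% of its speed; a pose out of reach is approached as far as the arm can. A call with a number of a shift or a turn outside -1 to 1 is refused whole. A call with a gripper value outside its range is refused whole. The fingers move at their own pace and stop on an object; FORCE is the grip in N (left out, the last holds). Time passes only in rows, so rows that repeat a pose let the fingers close. It gives the time, the measured TCP pose, the force, the opening and the grip force at its end, in the units of the state.
- arm.get_state(): the state, without advancing time (a new reading comes with each control period).
- arm.snapshot(name): name is "scene" or "top" or "wrist"; returns a dict with "img" (400x640x3 uint8, blue, green, red), "vertical_fov" (degrees; the focal length in pixels is half the picture's height over the tangent of half this angle, whatever the lens; pixels are square), "cx", "cy" (the principal point, pixels), "R" (3x3) and "t" (3): a world point X has camera coordinates R X + t. Camera axes: x right, y down, z forward; pixel columns grow to the right and rows downward; lengths in m; the calibration is good to about 2 mm. A picture is of the moment at which its call begins. There is no depth.
- arm.hand_in(): hands the job in; it is judged then, once.
The state is a dict: "clock": time; "joint_pos": joint angles; "joint_velocities": joint speeds; "tau": joint torques, N m; "eef_pos": TCP position; "tool_rot": TCP orientation; "force": force on the tool from outside, world axes, zero at the start; "wrist_torque": the same for the moment, N m; "gripper_width": finger opening in m; "gripper_force": force on a finger pad.
Only numpy, scipy, OpenCV 4.12 (cv2) and the standard library are available. Lean on these libraries where they do the work, as an engineer would, in place of code of your own. Each camera call takes 0.05 s, during which the arm holds its last target. There are 200 camera calls.

## Task

Take the stack on the banding wheel apart and clear the lid off the plaster block: put each lid into the mouth of the jar that it fits, the larger lid on the larger jar and the smaller on the smaller, the round coaster in the middle of the round bat, and the square tile in the middle of the square bat with its sides parallel to the bat's. The ware is brittle, so set everything down gently and flat, leave the jars upright where they stand, and let go of everything.

Things in the scene. Friction and masses are not known exactly. Their poses are not given: they have to be found in the camera images.
- tile: thick square fired-clay tile, cream, 66 x 66 mm and 20 mm high, about 150 g. Always at the bottom of the stack, standing on the wheel. Origin: centre of the underside; z up, x and y parallel to its sides.
- coaster: round fired-clay coaster, a plain grey-buff disc of 62 mm diameter and 20 mm high with flat faces, about 110 g. Always in the middle of the stack, on the tile. Origin: centre of the underside, z up.
- lid_wide: the larger jar lid, terracotta: a flat disc of 48 mm diameter and 7 mm thick with a straight round knob on its middle, 20 mm in diameter and 24 mm high (31 mm over all), about 60 g. At the start either on top of the stack (on the coaster) or on the plaster block. Origin: centre of the underside of the disc, z up.
- lid_narrow: the smaller jar lid, terracotta: a flat disc of 32 mm diameter and 7 mm thick with the same knob (20 mm in diameter, 24 mm high, 31 mm over all), about 45 g. At the start on the block or on the stack, whichever the larger lid is not on. Origin: centre of the underside of the disc, z up.
- jar_wide: the larger open terracotta jar, standing loose, 500 g, 74 mm outside diameter, 60 mm high. Its mouth has a recess for the lid: 64 mm in diameter, 6 mm deep, with a level ledge at 54 mm above the origin (a lid seated there has its origin 54 mm above the jar's); inside the ledge the hole is 34 mm in diameter. Origin: centre of the underside, z up.
- jar_narrow: the smaller open terracotta jar, standing loose, 350 g, 56 mm outside diameter, 60 mm high. Its lid recess is 46 mm in diameter, 6 mm deep, ledge 54 mm above the origin, hole inside the ledge 22 mm in diameter. Origin: centre of the underside, z up.
- bat_square: square grey kiln bat, a flat plate 90 x 90 mm and 12 mm high, fixed on the table. Origin: centre of the underside (the top is 12 mm above it); x and y parallel to its sides.
- bat_round: round grey kiln bat, a flat plate 90 mm in diameter and 12 mm high, fixed on the table. Origin: centre of the underside (the top is 12 mm above it).
- wheel: dark grey round banding wheel (turntable, does not turn) of 150 mm diameter on which the stack stands: tile, coaster, then one of the lids. Origin: centre of the underside; its top is 40 mm above it.
- block: white plaster block, 70 x 70 mm and 80 mm high, fixed, on which the other lid lies, off centre by up to 8 mm. Origin: centre of the underside. Apart from the listed things, a flat yellow scraper 8 mm high and two kiln props up to 45 mm high lie about, and buckets up to 0.22 m high, a bowl and a board stand along the far edge and the sides; at 0.25 m up everything is clear.

How it is judged:
At the end, for the whole second after the job is handed in: Each lid in its own jar's recess, coaster on round bat, tile on square bat: within 12 mm of centre, 4 mm of the right height, level to 0.08 rad, released, at rest; tile sides parallel to the bat's to 0.2 rad (any quarter turn); jars upright (0.08 rad), within 25 mm of where they started (horizontal distance between tile and bat_square below 0.012 m and z of tile in the frame of bat_square between 0.008 and 0.016 m and angle between each of tile, coaster, lid_wide, lid_narrow, jar_wide, jar_narrow's own z axis and vertical below 0.08 rad and linear speed of each of tile, coaster, lid_wide, lid_narrow below 0.02 m/s and angular speed of each of tile, coaster, lid_wide, lid_narrow below 0.2 rad/s and contact force between each of tile, coaster, lid_wide, lid_narrow and the fingers below 0.2 N and horizontal distance between coaster and bat_round below 0.012 m and z of coaster in the frame of bat_round between 0.008 and 0.016 m and horizontal distance between lid_wide and jar_wide below 0.012 m and z of lid_wide in the frame of jar_wide between 0.05 and 0.058 m and horizontal distance between lid_narrow and jar_narrow below 0.012 m and z of lid_narrow in the frame of jar_narrow between 0.05 and 0.058 m and (angle between the x axis of tile and the x axis of bat_square, either way round below 0.2 rad or angle between the x axis of tile and the y axis of bat_square, either way round below 0.2 rad) and distance of each of jar_wide, jar_narrow from where it was at the start of the episode below 0.025 m); the robot touches nothing.
It fails at once if the tile is dropped on, or forced against, the bat_square (over 40 N) (contact force between tile and bat_square above 40 N).
It fails at once if the coaster is dropped on, or forced against, the bat_round (over 40 N) (contact force between coaster and bat_round above 40 N).
It fails at once if the lid_wide is dropped on, or forced against, the jar_wide (over 40 N) (contact force between lid_wide and jar_wide above 40 N).
It fails at once if the lid_narrow is dropped on, or forced against, the jar_narrow (over 40 N) (contact force between lid_narrow and jar_narrow above 40 N).
It fails at once if a jar is tipped over (angle between any of jar_wide, jar_narrow's own z axis and vertical above 0.5 rad).
It also fails if it takes over 115 s, if anything falls off the work surface, if the arm or the gripper's body presses on something with over 40 N, if the wrist force passes 120 N, or if a joint passes its speed limit or range.

## Working session

There is one attempt and no reset: what is moved stays moved. The work goes in short steps, Python scripts to look and compute and a shell command to move; the robot and the scene stay as the last step left them, time stands still between calls to the robot, and variables do not carry over. Pictures are saved under pics/ and viewed, at most 14 in all, crops included, and the job is handed in when it is done.

```bash
ls; mkdir -p pics; python3 - <<'E'
from station import arm
import cv2
s=arm.get_state(); print(s)
for n in("scene","top"):
    d=arm.snapshot(n); cv2.imwrite(f"pics/{n}0.png",d["img"]); print(n,d["vertical_fov"],d["cx"],d["cy"],d["R"],d["t"])
E
```

```text
pics
{'clock': 0.0, 'joint_pos': array([ 1.45620523,  0.50183575, -0.4267936 ,  1.55143486,  0.22083438,
        1.13827113, -0.21028957]), 'joint_velocities': array([-0.00090437,  0.00028112, -0.0017672 ,  0.00102477, -0.00050379,
        0.00145223, -0.00066703]), 'tau': array([-2.83478776e-04, -5.66588187e+01, -5.81631660e+00, -2.79116786e+01,
       -6.85038976e-02,  3.05426843e-02,  2.20726820e-04]), 'eef_pos': array([ 0.23947615, -0.60357998,  0.24269241]), 'tool_rot': array([-3.08386062e+00, -5.89682322e-01,  4.92221559e-04]), 'force': array([ 0.19811242, -0.03947992,  1.03286389]), 'wrist_torque': array([0.00188792, 0.00620831, 0.0162185 ]), 'gripper_force': 0.0, 'gripper_width': 0.09189039955854834}
scene 56.62532689260791 316.4840161360398 191.24197013382278 [[-0.83843162  0.54485412  0.01289972]
 [ 0.34465162  0.54839449 -0.76189156]
 [-0.42219389 -0.63434807 -0.64757614]] [ 0.44690574 -0.12823666  1.07335582]
top 49.001588728181645 321.04274768996623 199.00579722691802 [[-0.01233702 -0.99965817  0.02305073]
 [-0.99328474  0.00959979 -0.11529643]
 [ 0.11503573 -0.02431835 -0.99306364]] [-0.01558892  0.53584017  1.11313582]
```

View pics/top0.png

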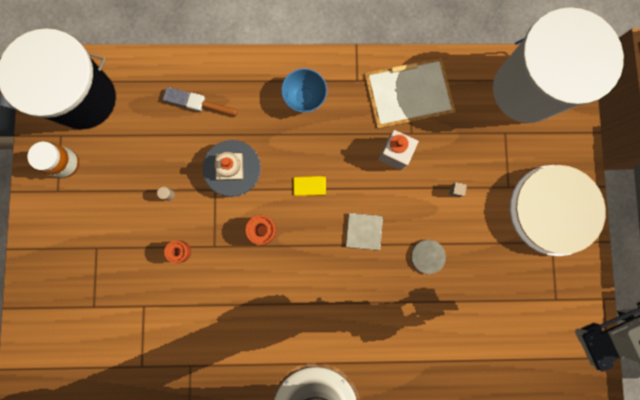

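View pics/scene0.png

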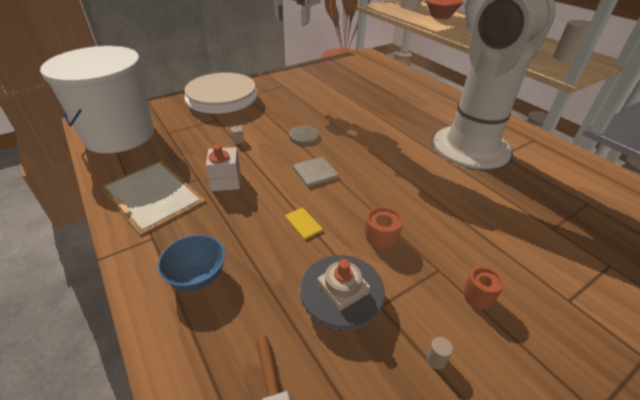

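The top view shows the stack on the wheel at (228,165), the block with the other lid at (400,148), and the wide and narrow jars at (260,230) and (177,252). The square bat is at (364,231) and the round bat at (428,257). The scene view shows the same layout, with the stack at (343,280) and the block at (223,165).

```bash
cat > h.py <<'E'
import numpy as np, cv2
from station import arm
from scipy.spatial.transform import Rotation as Ro
def snap(n,save=None):
    d=arm.snapshot(n)
    if save: cv2.imwrite("pics/"+save,d["img"])
    d["f"]=200/np.tan(np.radians(d["vertical_fov"])/2); return d
def ray(d,p):
    v=d["R"].T@np.array([(p[0]-d["cx"])/d["f"],(p[1]-d["cy"])/d["f"],1]); return -d["R"].T@d["t"],v
def cast(d,p,z):
    c,v=ray(d,p); return c+v*(z-c[2])/v[2]
def proj(d,X):
    q=d["R"]@np.array(X)+d["t"]; return np.array([d["cx"]+d["f"]*q[0]/q[2],d["cy"]+d["f"]*q[1]/q[2]])
def tri(obs):  # [(d,p),...] least-squares point nearest the rays
    A=np.zeros((3,3));b=np.zeros(3)
    for d,p in obs:
        c,v=ray(d,p);v=v/np.linalg.norm(v);P=np.eye(3)-np.outer(v,v);A+=P;b+=P@c
    return np.linalg.solve(A,b)
def red(img):
    h=cv2.cvtColor(img,cv2.COLOR_BGR2HSV); return (((h[...,0]<9)|(h[...,0]>174))&(h[...,1]>150)&(h[...,2]>60)).astype(np.uint8)*255
def blobs(m,amin=30):
    cs,_=cv2.findContours(m,cv2.RETR_EXTERNAL,cv2.CHAIN_APPROX_NONE); return [c for c in cs if cv2.contourArea(c)>amin]
def go(target,yaw=None):
    """shift (tool axes, shares) and turn from the measured pose to target; yaw = world angle of tool y, mod pi"""
    s=arm.get_state();M=Ro.from_rotvec(s["tool_rot"]).as_matrix()
    d=M.T@(np.array(target)-s["eef_pos"])/.25
    t=0
    if yaw is not None:
        a=np.arctan2(M[1,1],M[0,1]); t=-((yaw-a+np.pi/2)%np.pi-np.pi/2)
    print("shift",d.round(4),"turn",round(t/2,4),"q7",s["joint_pos"][6].round(2),"at",s["eef_pos"].round(4),"tilt",M[2,2].round(5))
E
python3 - <<'E'
from h import *
for n in("top","scene"):
    d=snap(n)
    for c in blobs(red(d["img"])):
        (x,y),r=cv2.minEnclosingCircle(c); print(n,round(x),round(y),round(r,1),[cast(d,(x,y),z)[:2].round(3).tolist() for z in(.06,.1)])
    if n=="top":
        for nm,p,z in(("stack",(228,165),.08),("block",(400,148),.087),("sq",(364,231),.012),("rd",(428,257),.012)): print(nm,cast(d,p,z).round(3))
d=snap("wrist","w0.png");print(d["R"],d["t"],d["vertical_fov"],-d["R"].T@d["t"])
s=arm.get_state();print(Ro.from_rotvec(s["tool_rot"]).as_matrix().round(3))
go([.5,-.1,.3],0)
E
```

```text
top 176 251 4.7 [[0.404, 0.341], [0.404, 0.329]]
top 260 230 6.8 [[0.456, 0.133], [0.455, 0.129]]
top 394 144 7.2 [[0.674, -0.213], [0.664, -0.205]]
stack [0.618 0.212 0.08 ]
block [ 0.657 -0.221  0.087]
sq [ 0.452 -0.134  0.012]
rd [ 0.382 -0.301  0.012]
scene 485 284 17.6 [[0.414, 0.347], [0.448, 0.359]]
scene 343 270 10.4 [[0.603, 0.193], [0.623, 0.216]]
scene 218 154 9.2 [[0.655, -0.263], [0.671, -0.205]]
scene 444 1 17.0 [[-0.993, -1.024], [-0.853, -0.909]]
[[ 3.69637334e-01 -9.29175817e-01 -7.36475659e-04]
 [-9.00877187e-01 -3.58573697e-01  2.44632779e-01]
 [-2.27570943e-01 -8.97619343e-02 -9.69615522e-01]] [-0.64847313 -0.0301893   0.39022345] 58.72653764327614 [ 0.30130655 -0.57834343  0.38527443]
[[ 0.929  0.369 -0.   ]
 [ 0.369 -0.929  0.001]
 [ 0.    -0.001 -1.   ]]
shift [ 1.7115 -1.4893 -0.2257] turn -0.5965 q7 -0.21 at [ 0.2397 -0.6039  0.2432] tilt -1.0
```

```bash
python3 -m jog '[[0,0,-0.2,0,-1],[0.2,-0.14,-0.22,0,-1],[0.4,-0.28,-0.22,0,-1],[0.6,-0.42,-0.22,0,-1],[0.8,-0.56,-0.22,0,-1]]' && python3 -m jog '[[0.2,-0.14,0,0.07,-1],[0.4,-0.28,0,0.14,-1],[0.6,-0.42,0,0.19,-1],[0.76,-0.56,0,0.19,-1],[0.76,-0.56,0,0.19,-1],[0.76,-0.56,0,0.19,-1]]' && python3 - <<'E'
from h import *
d=snap("wrist","w1.png")
for nm,X in(("block",[.657,-.221,.087]),("sq",[.452,-.134,.012]),("rd",[.382,-.301,.012])): print(nm,proj(d,X))
print(arm.get_state()["joint_pos"].round(2))
go([.5,-.2,.3],-np.pi/2)
E
```

```text
clock: 0.75
eef_pos: [0.3504, -0.4356, 0.2989]
tool_rot: [3.085, 0.589, 0.0]
force: [0.4, -0.6, 0.3]
gripper_width: 0.0917
gripper_force: 0.0
clock: 1.35
eef_pos: [0.4779, -0.23, 0.2993]
tool_rot: [-3.139, -0.013, -0.004]
force: [-0.2, -0.2, 0.2]
gripper_width: 0.0921
gripper_force: 0.0
block [314.90707469 -21.28714962]
sq [244.824655   185.61144297]
rd [377.31819746 240.24552646]
[ 0.92  0.25 -0.6   1.78  0.15  1.16 -1.3 ]
shift [ 0.0958 -0.134  -0.0038] turn 0.0023 q7 -1.3 at [ 0.4762 -0.2336  0.299 ] tilt -1.0
```

View pics/w1.png

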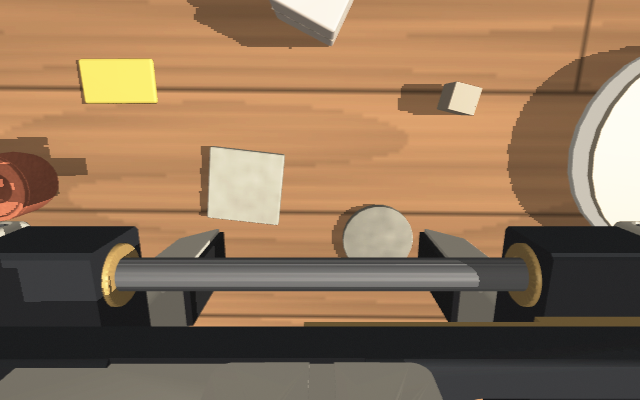

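The wrist view shows the square bat at (246,186), slightly rotated, and the round bat at (378,238), partly hidden by the gripper bar. Both match the projections. The block's edge is at (315,20) and the narrow prop at (461,98).

```bash
cat > m1.py <<'E'
from h import *
import pickle,sys
d=snap("wrist"); pickle.dump(d,open("d1.pkl","wb"))
E
python3 m1.py; python3 -m jog '[[0.2,-0.03,0,0,-1],[0.4,-0.05,0,0,-1],[0.53,-0.05,0,0,-1],[0.53,-0.05,0,0,-1],[0.53,-0.05,0,0,-1]]' && python3 - <<'E'
from h import *
import pickle
d=snap("wrist","w2.png");pickle.dump(d,open("d2.pkl","wb"))
for c in blobs(red(d["img"]),100):
    (x,y),r=cv2.minEnclosingCircle(c); print(x,y,r,cv2.contourArea(c),cast(d,(x,y),.1))
go([.61,-.221,.3],-np.pi/2)
E
```

```text
clock: 1.95
eef_pos: [0.6064, -0.2265, 0.2975]
tool_rot: [-3.141, 0.006, 0.003]
force: [-0.5, -0.4, -0.2]
gripper_width: 0.0919
gripper_force: 0.0
shift [ 0.0169 -0.0226 -0.0087] turn -0.0022 q7 -1.47 at [ 0.6058 -0.2266  0.2978] tilt -1.0
```

View pics/w2.png

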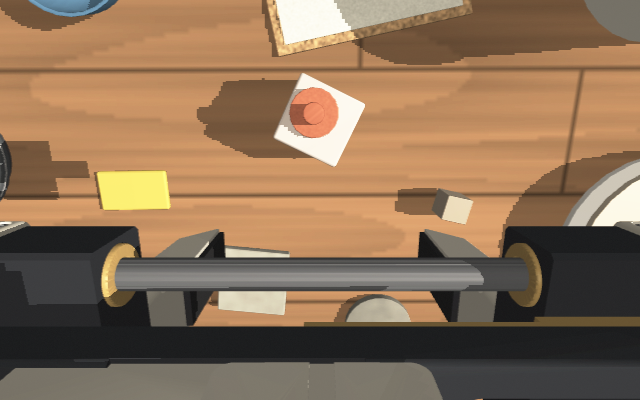

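Wrist view 2 shows the block at (320,120) with a lid whose disc is centred at (314,112). The disc is about 49 px across, roughly 48 mm, so the wide lid is on the block. I'll tune the mask and take a second, lower view to triangulate.

```bash
python3 -m jog '[[0.1,-0.02,0.15,0,-1],[0.1,-0.02,0.3,0,-1],[0.1,-0.02,0.32,0,-1],[0.1,-0.02,0.32,0,-1]]' && python3 - <<'E'
import pickle
from h import *
s=open("h.py").read().replace("(h[...,1]>150)","(h[...,1]>sat)").replace("def red(img):","def red(img,sat=125):");open("h.py","w").write(s)
import importlib,h;importlib.reload(h);from h import *
d2=pickle.load(open("d2.pkl","rb"));d3=snap("wrist","w3.png");pickle.dump(d3,open("d3.pkl","wb"))
print(cv2.cvtColor(d2["img"],cv2.COLOR_BGR2HSV)[112,[296,314,332]],cv2.cvtColor(d2["img"],cv2.COLOR_BGR2HSV)[150,[150,450]])
obs=[]
for d in(d2,d3):
    c=max(blobs(red(d["img"][:220]),100),key=cv2.contourArea)
    (x,y),r=cv2.minEnclosingCircle(c);e=cv2.fitEllipse(c);print(x,y,r,cv2.contourArea(c),e,cast(d,(x,y),.087)); obs.append((d,(x,y)))
    w=((cv2.cvtColor(d["img"],cv2.COLOR_BGR2HSV)[...,1]<40)&(d["img"][...,2]>200)).astype(np.uint8)*255
    X=cv2.boundingRect(c);
P=tri(obs);print("lid",P,[ (np.array(p)-proj(d,P)).round(2) for d,p in obs])
for d,p in obs:
    (x,y)=p;c=max(blobs(red(d["img"][:220]),100),key=cv2.contourArea);r=cv2.minEnclosingCircle(c)[1];print("diam",2*np.linalg.norm(cast(d,(x+r,y),P[2])-cast(d,p,P[2])))
go([P[0],P[1],.2],-np.pi/2);print(arm.get_state()["joint_pos"].round(2))
E
```

```text
clock: 2.4
eef_pos: [0.63, -0.2212, 0.2181]
tool_rot: [3.141, -0.006, -0.005]
force: [0.3, -0.4, 0.6]
gripper_width: 0.0918
gripper_force: 0.0
[[  8 148 146]
 [  9 145 237]
 [  9 143 242]] [[ 13 128 195]
 [ 14 126 195]]
305.2631530761719 109.78947448730469 19.91856575012207 357.0 ((304.22357177734375, 110.92855072021484), (30.515050888061523, 33.4570198059082), 151.467041015625) [ 0.67131324 -0.20988186  0.087     ]
305.3528747558594 146.32241821289062 26.680017471313477 554.5 ((306.7660827636719, 146.05853271484375), (41.486793518066406, 42.7024040222168), 8.108622550964355) [ 0.66817196 -0.20794747  0.087     ]
lid [ 0.67146256 -0.21030154  0.1184265 ] [array([1.09, 0.  ]), array([-1.42,  0.  ])]
diam 0.03490873347756757
diam 0.03608915172942801
shift [ 0.1597 -0.0446  0.0799] turn -0.0019 q7 -1.52 at [ 0.6315 -0.2213  0.22  ] tilt -1.0
[ 0.68  0.58 -0.56  1.52  0.33  1.14 -1.52]
```

View pics/w3.png

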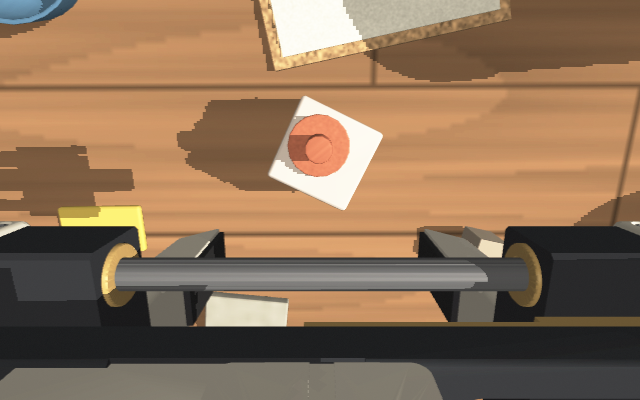

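The lid disc is at (319,146) and its knob at (319,150). The mask was too narrow in hue (lid about 9, wood about 13), so I'm fixing that.

```bash
sed -i 's/h\[...,0\]<9)/h[...,0]<=11)/' h.py; cat >> h.py <<'E'
def circ(d,near,rmax=80,roi=220,sat=125):
    cs=blobs(cv2.morphologyEx(red(d["img"][:roi],sat),cv2.MORPH_OPEN,np.ones((3,3),np.uint8)),60)
    c=min(cs,key=lambda c:np.hypot(*(np.array(cv2.minEnclosingCircle(c)[0])-near)))
    return cv2.minEnclosingCircle(c),cv2.contourArea(c)
def diam(d,p,r,z): return 2*np.linalg.norm(cast(d,(p[0]+r,p[1]),z)-cast(d,p,z))
E
python3 - <<'E'
from h import *
import pickle
L=[pickle.load(open(f"d{i}.pkl","rb")) for i in(2,3)];obs=[]
for d,n in zip(L,((314,112),(319,146))):
    (p,r),a=circ(d,n);print(p,r,a/(np.pi*r*r),cast(d,p,.087),diam(d,p,r,.087));obs.append((d,p))
P=tri(obs);print("lid",P)
# block top corners, two views
obs=[]
for d,n in zip(L,((314,112),(319,146))):
    h=cv2.cvtColor(d["img"],cv2.COLOR_BGR2HSV);w=((h[...,1]<50)&(h[...,2]>190)).astype(np.uint8)*255
    w=cv2.morphologyEx(w,cv2.MORPH_OPEN,np.ones((3,3),np.uint8))
    c=min(blobs(w[:220],300),key=lambda c:np.hypot(*(np.array(cv2.minEnclosingCircle(c)[0])-n)));b=c[:,0]
    k=[b[np.argmax(b[:,0])],b[np.argmax(b[:,1])],b[np.argmin(b[:,1])]];print(k);obs.append(k)
for i in range(3):print("corner",tri([(L[0],obs[0][i]),(L[1],obs[1][i])]))
go([P[0],P[1],.2],-np.pi/2)
E
```

```text
(313.27838134765625, 112.27561950683594) 24.940881729125977 0.9259448251996102 [ 0.66896376 -0.21757267  0.087     ] 0.04806937237289006
(317.92364501953125, 145.1224822998047) 30.9499568939209 0.9497127200293883 [ 0.66905213 -0.21755993  0.087     ] 0.04727126387508717
lid [ 0.66895273 -0.217551    0.08602074]
[array([364, 106], dtype=int32), array([331, 165], dtype=int32), array([301,  74], dtype=int32)]
[array([381, 138], dtype=int32), array([341, 209], dtype=int32), array([303,  96], dtype=int32)]
corner [ 0.67444881 -0.26597173  0.08657159]
corner [ 0.61742579 -0.23537977  0.08449113]
corner [ 0.70574614 -0.20550324  0.06678722]
shift [ 0.1498 -0.0155  0.0799] turn -0.0019 q7 -1.52 at [ 0.6315 -0.2213  0.22  ] tilt -1.0
```

```bash
python3 -m jog '[[0.15,-0.016,0.1,0,-1],[0.15,-0.016,0.25,0,-1],[0.15,-0.016,0.36,0,-1],[0.15,-0.016,0.42,0,-1],[0.15,-0.016,0.45,0,-1],[0.15,-0.016,0.45,0,-1],[0.15,-0.016,0.45,0,-1]]' && python3 - <<'E'
from h import *
go([.669,-.2175,.108],-np.pi/2)
E
```

```text
clock: 3.15
eef_pos: [0.6709, -0.2165, 0.1084]
tool_rot: [3.141, -0.004, 0.005]
force: [-0.3, -0.3, -0.5]
gripper_width: 0.0918
gripper_force: 0.0
shift [-0.0076  0.0042  0.0016] turn -0.0013 q7 -1.59 at [ 0.6709 -0.2165  0.1084] tilt -1.0
```

```bash
python3 -m jog '[[0,0,0,0,1],[0,0,0,0,1],[0,0,0,0,1],[0,0,0,0,1],[0,0,0,0,1],[0,0,0,0,1],[0,0,0,0,1]]' 15 && python3 -m jog '[[0,0,-0.1,0,1],[0,0,-0.3,0,1],[0,0,-0.5,0,1],[0,0,-0.7,0,1],[0,0,-0.76,0,1],[0,0,-0.76,0,1]]' && python3 -c "
from h import *
go([.385,.23,.3],-np.pi/2)"
```

```text
clock: 3.85
eef_pos: [0.6696, -0.2159, 0.1061]
tool_rot: [-3.142, 0.003, 0.0]
force: [1.3, 0.1, 0.5]
gripper_width: 0.0403
gripper_force: 0.0
clock: 4.45
eef_pos: [0.6715, -0.216, 0.3004]
tool_rot: [3.14, -0.004, 0.01]
force: [0.8, 0.5, -0.2]
gripper_width: 0.0002
gripper_force: 0.0
shift [-1.1502 -1.7815 -0.0097] turn -0.0011 q7 -1.52 at [ 0.6715 -0.216   0.3004] tilt -0.99998
```

The fingers are slow, about 74 mm/s, and I lifted before they had closed. I'll open partway, check the lid is undisturbed, and retry.

```bash
python3 -m jog '[[-0.2,0,0.2,0,0],[-0.2,0,0.34,0,0],[-0.2,0,0.34,0,0],[-0.2,0,0.34,0,0]]' && python3 - <<'E'
from h import *
d=snap("wrist")
(p,r),a=circ(d,(318,145));print(p,r,a/(np.pi*r*r),cast(d,p,.087),diam(d,p,r,.087))
go([.669,-.2175,.108],-np.pi/2)
E
```

```text
clock: 4.85
eef_pos: [0.6187, -0.2159, 0.2095]
tool_rot: [-3.14, 0.004, 0.006]
force: [1.1, -0.5, 1.4]
gripper_width: 0.0277
gripper_force: 0.0
(325.5865783691406, 130.5474853515625) 32.65020751953125 0.9360860659318396 [ 0.66909176 -0.21756696  0.087     ] 0.04779846059293703
shift [0.192  0.0069 0.4151] turn -0.0011 q7 -1.53 at [ 0.6209 -0.2158  0.2117] tilt -1.0
```

Lid undisturbed. Retrying, waiting for the grip this time.

```bash
python3 -m jog '[[0.1,0.007,0,0,-0.2],[0.196,0.007,0.1,0,-0.2],[0.196,0.007,0.25,0,-0.2],[0.196,0.007,0.36,0,-0.2],[0.196,0.007,0.41,0,-0.2],[0.196,0.007,0.41,0,-0.2]]' 15 && python3 -m jog '[[0,0,0,0,1],[0,0,0,0,1],[0,0,0,0,1],[0,0,0,0,1],[0,0,0,0,1],[0,0,0,0,1],[0,0,0,0,1]]' 15
```

```text
clock: 5.5
eef_pos: [0.6693, -0.2173, 0.1082]
tool_rot: [-3.141, 0.003, 0.001]
force: [0.6, 0.2, -0.4]
gripper_width: 0.0549
gripper_force: 0.0
clock: 6.2
eef_pos: [0.669, -0.218, 0.1094]
tool_rot: [3.141, -0.004, 0.001]
force: [-1.4, -0.7, 3.5]
gripper_width: 0.0192
gripper_force: 15.0
```

```bash
python3 -m jog '[[0,0,-0.1,0,1],[0,0,-0.3,0,1],[0,0,-0.5,0,1],[-0.05,-0.1,-0.67,0,1],[-0.15,-0.25,-0.77,0,1],[-0.25,-0.4,-0.77,0,1],[-0.35,-0.55,-0.77,0,1],[-0.45,-0.7,-0.77,0,1],[-0.55,-0.85,-0.77,0,1]]' && python3 -m jog '[[-0.1,-0.17,0,0,1],[-0.2,-0.34,0,0,1],[-0.3,-0.5,0,0,1],[-0.4,-0.65,0,0,1],[-0.5,-0.8,0,0,1],[-0.58,-0.93,0,0,1],[-0.58,-0.93,0,0,1],[-0.58,-0.93,0,0,1]]' && python3 - <<'E'
from h import *
import pickle
d=snap("wrist","w4.png");pickle.dump(d,open("d4.pkl","wb"))
for n,X in(("jw",[.456,.133,.06]),("jn",[.404,.338,.06]),("stack",[.618,.212,.1])):print(n,proj(d,X).round())
s=arm.get_state();print(s["joint_pos"].round(2),s["gripper_width"],s["eef_pos"])
E
```

```text
clock: 7.1
eef_pos: [0.5302, -0.0035, 0.301]
tool_rot: [3.141, -0.003, -0.0]
force: [0.2, 0.3, 0.1]
gripper_width: 0.0193
gripper_force: 15.0
clock: 7.9
eef_pos: [0.3866, 0.2284, 0.3011]
tool_rot: [3.141, 0.001, 0.001]
force: [0.1, -0.2, -0.7]
gripper_width: 0.0196
gripper_force: 15.0
jw [414. 106.]
jn [221. 155.]
stack [343. -98.]
[ 0.26  0.1  -0.9   1.95  0.09  1.13 -2.25] 0.01952748711880479 [0.38726033 0.22739698 0.30101993]
```

View pics/w4.png

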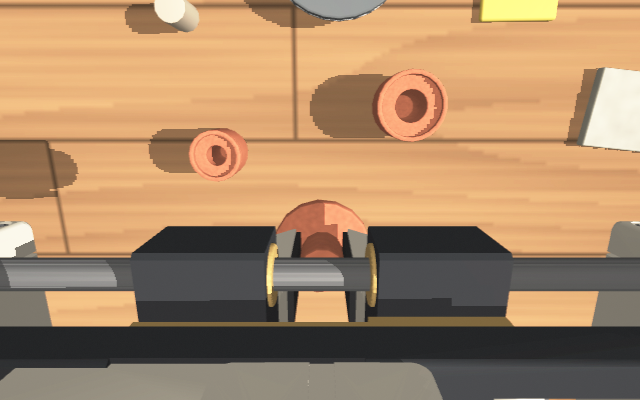

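Wrist view 4 shows the lid in the fingers, the wide jar's rim centred near (410,104) and the narrow jar near (219,153), both upright. Next is a second, lower view for triangulation.

```bash
python3 -m jog '[[0.03,0.15,0.1,0,1],[0.06,0.3,0.2,0,1],[0.06,0.38,0.3,0,1],[0.06,0.38,0.32,0,1],[0.06,0.38,0.32,0,1],[0.06,0.38,0.32,0,1]]' && cat >> h.py <<'E'
def hough(d,near,rng,win=60,k=3):
    x0,y0=[int(v)-win for v in near];x0=max(x0,0);y0=max(y0,0)
    g=cv2.medianBlur(d["img"][y0:min(y0+2*win,225),x0:x0+2*win,1],3);g=cv2.resize(g,None,fx=3,fy=3,interpolation=cv2.INTER_CUBIC)
    H=cv2.HoughCircles(g,cv2.HOUGH_GRADIENT_ALT,1,6,param1=200,param2=.6,minRadius=3*rng[0],maxRadius=3*rng[1])
    return [] if H is None else [(h[0]/3-1/3+x0,h[1]/3-1/3+y0,h[2]/3) for h in H[0,:k,:3]]
E
python3 - <<'E'
from h import *
import pickle
d4=pickle.load(open("d4.pkl","rb"));d=snap("wrist","w5.png");pickle.dump(d,open("d5.pkl","wb"))
for X in([.456,.133,.06],[.404,.338,.06]):
  for q in(d4,d):
    p=proj(q,X);print(p.round())
    for h in hough(q,p,(10,50)):print("  ",np.round(h,1),cast(q,h[:2],.06).round(4),"D",round(diam(q,h[:2],h[2],.06),4))
    try:
        (c,r),a=circ(q,p);print("  blob",np.round(c,1),round(r,1),cast(q,c,.06).round(4),diam(q,c,r,.06))
    except Exception as e:print(e)
go([.4,.133,.22])
E
```

```text
clock: 8.55
eef_pos: [0.4028, 0.1336, 0.2219]
tool_rot: [-3.14, 0.003, -0.002]
force: [-0.5, 0.8, 0.0]
gripper_width: 0.0195
gripper_force: 15.0
[414. 106.]
   [401.7 105.   38.8] [0.4569 0.1458 0.06  ] D 0.081
   [408.  103.   35.4] [0.459  0.1393 0.06  ] D 0.0737
   [403.3 113.3  28.9] [0.4485 0.1436 0.06  ] D 0.0607
  blob [408.2 103.8] 37.8 [0.4582 0.1391 0.06  ] 0.07890130841402489
[324. 125.]
   [321.  123.7  38.8] [0.4572 0.1352 0.06  ] D 0.0651
   [313.  116.   33.6] [0.4634 0.1419 0.06  ] D 0.056
   [321.  123.7  43.5] [0.4572 0.1352 0.06  ] D 0.0729
  blob [321.3 123.6] 44.9 [0.4572 0.135  0.06  ] 0.07520338326812445
[221. 155.]
   [215.7 155.3  26.1] [0.4041 0.3435 0.06  ] D 0.0564
   [215.7 155.3  20.8] [0.4041 0.3435 0.06  ] D 0.0449
   [215.7 155.3  10.6] [0.4041 0.3435 0.06  ] D 0.0228
  blob [217.7 152.4] 29.8 [0.4073 0.3411 0.06  ] 0.06412906906741668
[ 89. 186.]
   [ 93.  181.3  32.5] [0.4082 0.3342 0.06  ] D 0.0568
   [102.  184.7  37.7] [0.4052 0.3268 0.06  ] D 0.066
   [ 97.  176.7  38.4] [0.4123 0.3301 0.06  ] D 0.0668
  blob [ 95. 179.] 46.3 [0.4102 0.3321 0.06  ] 0.0806227787730995
shift [-0.0114  0.0038  0.0087] turn 0.0 q7 -2.08 at [0.4029 0.1339 0.2222] tilt -1.0
```

View pics/w5.png

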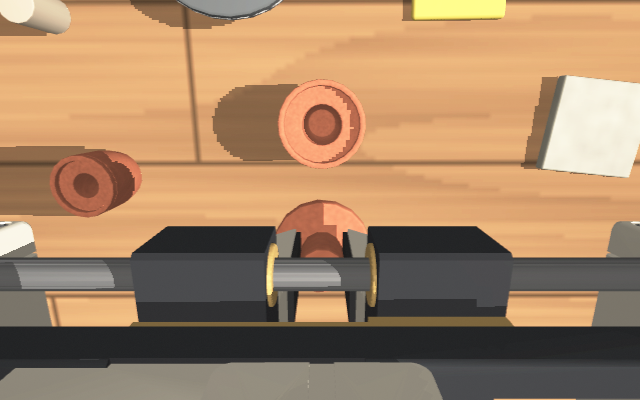

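The wide jar is directly ahead, with rim and recess concentric at (321,124). The narrow jar is at about (85,184), seen obliquely. Its three concentric circles in view 4 (56, 45 and 23 mm at z = 0.06) match the given diameters. Next I check the wide rim's height by triangulation, then move over it.

```bash
python3 - <<'E'
from h import *
import pickle
d4,d5=[pickle.load(open(f"d{i}.pkl","rb")) for i in(4,5)]
def right(d,n,r):
    m=cv2.morphologyEx(red(d["img"][:200]),cv2.MORPH_OPEN,np.ones((3,3),np.uint8))
    c=min(blobs(m,60),key=lambda c:np.hypot(*(np.array(cv2.minEnclosingCircle(c)[0])-n)))[:,0];print(c.min(0),c.max(0));return (c[:,0].max()+.5-r,103)
p=right(d4,(410,104),35.4);P=tri([(d4,p),(d5,(321,123.7))]);print(p,P)
E
python3 -m jog '[[0.15,-0.006,0,0,1],[0.218,-0.006,0.1,0,1],[0.218,-0.006,0.25,0,1],[0.218,-0.006,0.36,0,1],[0.218,-0.006,0.4,0,1],[0.218,-0.006,0.4,0,1],[0.218,-0.006,0.4,0,1]]'
python3 -c "
from h import *
for i in range(3): snap('top'); go([.457,.1352,.0835],-np.pi/2)"
```

```text
[372  69] [445 141]
(np.float64(410.1), 103) [0.45797995 0.13549119 0.05436712]
clock: 9.3
eef_pos: [0.4575, 0.1352, 0.1225]
tool_rot: [-3.141, 0.002, -0.003]
force: [0.4, -0.6, 0.2]
gripper_width: 0.0196
gripper_force: 15.0
shift [-0.0036 -0.0005  0.1573] turn -0.0009 q7 -2.27 at [0.4578 0.1351 0.1228] tilt -1.0
shift [-0.0037 -0.0012  0.1575] turn -0.001 q7 -2.27 at [0.4578 0.1349 0.1229] tilt -0.99999
shift [-0.0033 -0.002   0.1571] turn -0.0011 q7 -2.27 at [0.4577 0.1347 0.1228] tilt -0.99999
```

```bash
python3 -m jog '[[0,0,0.06,0,1],[0,0,0.11,0,1],[0,0,0.14,0,1],[0,0,0.15,0,1],[0,0,0.155,0,1],[0,0,0.158,0,1],[0,0,0.158,0,1]]'; python3 -m jog '[[0,0,0.003,0,1],[0,0,0.005,0,1],[0,0,0.005,0,1]]'
```

```text
clock: 10.15
eef_pos: [0.4559, 0.1338, 0.0823]
tool_rot: [3.139, -0.003, -0.002]
force: [-6.1, -3.1, 18.0]
gripper_width: 0.0197
gripper_force: 15.0
clock: 10.45
eef_pos: [0.4564, 0.1338, 0.0814]
tool_rot: [3.139, -0.003, -0.0]
force: [-6.1, -4.1, 20.9]
gripper_width: 0.0193
gripper_force: 15.0
```

Contact at about 20 N, so it is seated. Relieving the load and releasing.

```bash
python3 -m jog '[[0,0,-0.006,0,1],[0,0,-0.006,0,1],[0,0,-0.006,0,0.3],[0,0,-0.006,0,0],[0,0,-0.006,0,0],[0,0,-0.006,0,0]]'; python3 -m jog '[[0,0,-0.05,0,0],[0,0,-0.2,0,0],[0,0,-0.4,0,0],[-0.15,0,-0.55,0,0],[-0.22,0,-0.55,0,0],[-0.22,0,-0.55,0,0]]'; python3 - <<'E'
from h import *
d=snap("wrist","w6.png")
p=proj(d,[.457,.135,.061]);print(p)
for h in hough(d,p,(8,50),k=5):print(np.round(h,1),cast(d,h[:2],.061).round(4),diam(d,h[:2],h[2],.061))
E
```

```text
clock: 11.05
eef_pos: [0.4564, 0.1343, 0.0818]
tool_rot: [-3.142, 0.003, 0.0]
force: [0.8, -0.2, -0.1]
gripper_width: 0.0444
gripper_force: 0.0
clock: 11.65
eef_pos: [0.4, 0.1345, 0.2211]
tool_rot: [3.139, -0.001, 0.004]
force: [0.5, 0.2, -0.4]
gripper_width: 0.046
gripper_force: 0.0
[321.63696621 120.78382719]
[320.3 121.7  40.5] [0.4563 0.1361 0.061 ] 0.06748838213460341
```

View pics/w6.png

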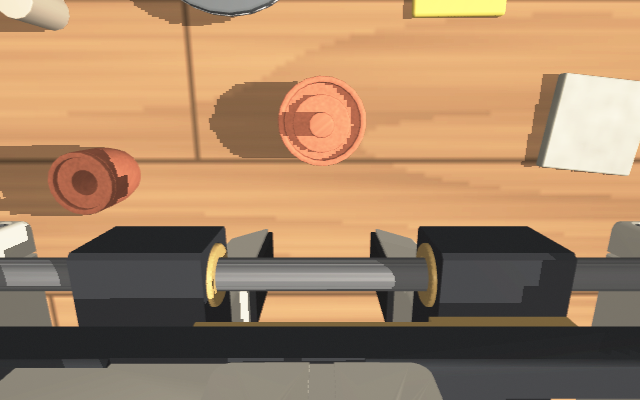

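The wide lid sits flat and centred in its recess at (322,122). On to the stack.

```bash
python3 -m jog '[[0.1,-0.05,-0.15,0,-0.2],[0.25,-0.11,-0.24,0,-0.2],[0.4,-0.2,-0.24,0,-0.2],[0.55,-0.3,-0.24,0,-0.2],[0.68,-0.31,-0.24,0,-0.2],[0.68,-0.31,-0.24,0,-0.2],[0.68,-0.31,-0.24,0,-0.2]]'; cat > st.py <<'E'
from h import *
import pickle,sys
d=snap("wrist",sys.argv[1]+".png");pickle.dump(d,open(sys.argv[1]+".pkl","wb"))
E
python3 st.py a1; python3 -m jog '[[0,0,0.15,0,-0.2],[0,0,0.32,0,-0.2],[0,0,0.32,0,-0.2],[0,0,0.32,0,-0.2]]';python3 st.py a2;python3 - <<'E'
from h import *
import pickle
a=[pickle.load(open(f"a{i}.pkl","rb")) for i in(1,2)];obs=[]
for d in a:
    p=proj(d,[.618,.212,.087]);(c,r),A=circ(d,p);print(p,c,r,A/np.pi/r/r,cast(d,c,.087),diam(d,c,r,.087));obs.append((d,c))
    for h in hough(d,p,(6,50),k=6):print(np.round(h,1),cast(d,h[:2],.08).round(4),diam(d,h[:2],h[2],.08))
P=tri(obs);print(P);go([P[0],P[1],.108],-np.pi/2)
E
```

```text
clock: 12.4
eef_pos: [0.5718, 0.2114, 0.2777]
tool_rot: [-3.141, 0.005, 0.005]
force: [0.1, -0.3, 0.3]
gripper_width: 0.055
gripper_force: 0.0
clock: 12.85
eef_pos: [0.5708, 0.2112, 0.1999]
tool_rot: [3.141, -0.003, -0.002]
force: [-0.1, 0.5, 0.1]
gripper_width: 0.0552
gripper_force: 0.0
[321.97137662 130.67513116] (318.1595764160156, 127.11701965332031) 16.922853469848633 0.9086375923584467 [0.62122497 0.21549735 0.087     ] 0.03109935838452855
[319.3 127.3  33.7] [0.6207 0.2145 0.08  ] 0.06330058227978613
[319.3 127.3  17.2] [0.6207 0.2145 0.08  ] 0.03222868977605976
[321.82378657 136.37389925] (317.1363525390625, 131.77272033691406) 22.30943489074707 0.896326198204564 [0.62121454 0.21530888 0.087     ] 0.03151884186006347
[315.  136.   18.4] [0.6177 0.217  0.08  ] 0.026825929590068073
[318.7 134.   21.1] [0.6192 0.2143 0.08  ] 0.030676078323758845
[318.7 134.   15. ] [0.6192 0.2143 0.08  ] 0.021849032932164822
[284.3 167.7   7.5] [0.5945 0.2399 0.08  ] 0.011143869993268779
[0.62111391 0.2154211  0.08515924]
shift [ 0.1959 -0.0141  0.3736] turn -0.001 q7 -2.3 at [0.572  0.2119 0.2013] tilt -1.0
```

View pics/a2.png

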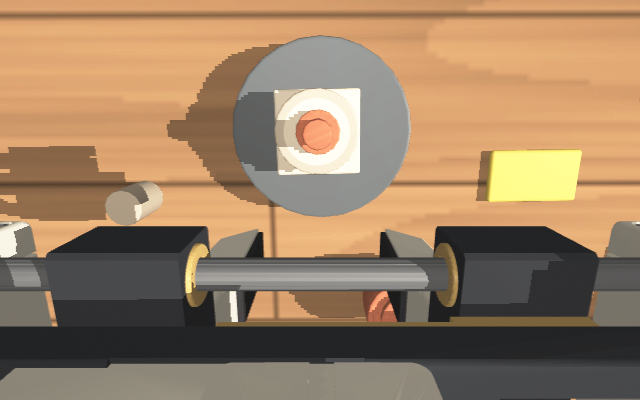

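The stack shows the narrow lid (32 mm disc) at (317,132), the coaster concentric with it at about (319,130), and the tile square at (318,131), nearly aligned with the tool. Grasping the lid.

```bash
python3 -m jog '[[0.12,-0.013,0,0,-0.2],[0.196,-0.013,0.1,0,-0.2],[0.196,-0.013,0.25,0,-0.2],[0.196,-0.013,0.34,0,-0.2],[0.196,-0.013,0.37,0,-0.2],[0.196,-0.013,0.37,0,0.2],[0.196,-0.013,0.37,0,0.2]]' 15 ; python3 -m jog '[[0,0,0,0,1],[0,0,0,0,1],[0,0,0,0,1],[0,0,0,0,1],[0,0,0,0,1],[0,0,0,0,1]]' 15
```

```text
clock: 13.6
eef_pos: [0.6221, 0.2155, 0.1096]
tool_rot: [-3.14, 0.003, -0.006]
force: [0.2, 1.0, 0.1]
gripper_width: 0.0434
gripper_force: 0.0
clock: 14.2
eef_pos: [0.6212, 0.2148, 0.1079]
tool_rot: [-3.142, 0.004, -0.002]
force: [-0.1, -2.1, 5.6]
gripper_width: 0.0195
gripper_force: 15.0
```

```bash
python3 -m jog '[[0,0,-0.06,0,1],[0,0,-0.2,0,1],[0,0,-0.4,0,1],[0,0,-0.45,0.05,1],[0,0,-0.45,0.1,1],[0,0,-0.45,0.2,1],[0,0,-0.45,0.2,1]]'; python3 -c "
from h import *
print(arm.get_state()['joint_pos'].round(2));go([.365,.343,.22],-np.pi/2);go([.365,.343,.22])"
```

```text
clock: 14.9
eef_pos: [0.6204, 0.2146, 0.2199]
tool_rot: [-3.077, 0.626, 0.001]
force: [-0.4, 0.1, -1.0]
gripper_width: 0.0195
gripper_force: 15.0
[-0.01  0.55 -0.52  1.55  0.3   1.12 -2.57]
shift [-1.1411e+00 -7.3400e-02  9.0000e-04] turn -0.2008 q7 -2.57 at [0.6204 0.2146 0.2199] tilt -1.0
shift [-1.1411e+00 -7.3400e-02  9.0000e-04] turn 0.0 q7 -2.57 at [0.6204 0.2146 0.2199] tilt -1.0
```

```bash
python3 -m jog '[[-0.03,0,0,-0.07,1],[-0.15,-0.01,0,-0.14,1],[-0.3,-0.02,0,-0.21,1],[-0.45,-0.03,0,-0.28,1],[-0.57,-0.037,0,-0.35,1],[-0.57,-0.037,0,-0.4,1],[-0.57,-0.037,0,-0.4,1]]'; python3 -c "
from h import *
print(arm.get_state()['joint_pos'].round(2));go([.365,.343,.22])"
```

```text
clock: 15.6
eef_pos: [0.4923, 0.2797, 0.2203]
tool_rot: [-3.079, -0.626, -0.001]
force: [0.3, -0.3, -0.4]
gripper_width: 0.0195
gripper_force: 15.0
[ 0.03  0.45 -0.76  1.78  0.35  1.05 -2.03]
shift [-0.37   -0.4317  0.0008] turn 0.0 q7 -2.03 at [0.4923 0.2797 0.2203] tilt -1.0
```

```bash
python3 -m jog '[[-0.13,-0.12,0,0,1],[-0.26,-0.25,0,0,1],[-0.39,-0.375,0,0,1],[-0.39,-0.375,0,0,1],[-0.39,-0.375,0,0,1]]';python3 st.py a3; python3 - <<'E'
from h import *
import pickle
d=pickle.load(open("a3.pkl","rb"));d4=pickle.load(open("d4.pkl","rb"))
p=proj(d,[.404,.3435,.06]);print(p)
for h in hough(d,p,(8,45),k=6):print(np.round(h,1),cast(d,h[:2],.06).round(4),diam(d,h[:2],h[2],.06), tri([(d,h[:2]),(d4,(215.7,155.3))]))
print(arm.get_state()['joint_pos'].round(2))
E
```

```text
clock: 16.1
eef_pos: [0.3671, 0.3278, 0.22]
tool_rot: [3.08, 0.619, 0.002]
force: [1.0, -0.3, -0.9]
gripper_width: 0.0194
gripper_force: 15.0
[321.94683087 141.65565727]
[312.3 148.7  22.9] [0.3954 0.3487 0.06  ] 0.03879449841545956 [0.39769184 0.34863603 0.04216503]
[312.7 132.3  23.2] [0.4081 0.3537 0.06  ] 0.03889027061049976 [0.40322368 0.3529861  0.02965207]
[321.3 140.3  27.5] [0.4048 0.3444 0.06  ] 0.04624997252237753 [0.40423423 0.34426023 0.05750468]
[321.3 140.3  13.2] [0.4048 0.3444 0.06  ] 0.02217739210352288 [0.40423423 0.34426023 0.05750468]
[-0.07  0.32 -0.84  1.95  0.28  0.99 -2.21]
```

View pics/a3.png

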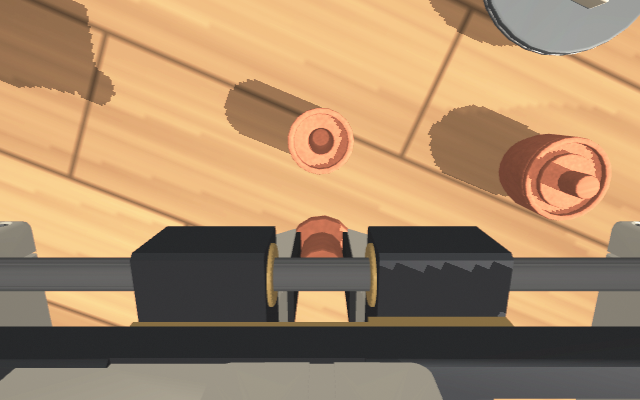

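The narrow jar's recess and hole are concentric at (321,140), giving (0.4045, 0.344) with a triangulated height of about 0.058. The lid is square in the fingers.

```bash
python3 -c "
from h import *
go([.4045,.344,.0845])"
```

```text
shift [ 0.1591 -0.0062  0.5418] turn 0.0 q7 -2.21 at [0.3682 0.3273 0.2199] tilt -1.0
```

```bash
python3 -m jog '[[0.1,-0.005,0,0,1],[0.161,-0.006,0.1,0,1],[0.161,-0.006,0.25,0,1],[0.161,-0.006,0.38,0,1],[0.161,-0.006,0.46,0,1],[0.161,-0.006,0.51,0,1],[0.161,-0.006,0.53,0,1],[0.161,-0.006,0.54,0,1],[0.161,-0.006,0.54,0,1]]'; python3 -m jog '[[0,0,0.003,0,1],[0,0,0.006,0,1],[0,0,0.006,0,1]]'
```

```text
clock: 17.05
eef_pos: [0.4042, 0.3449, 0.0851]
tool_rot: [-3.079, -0.619, -0.002]
force: [-0.2, -0.4, -0.9]
gripper_width: 0.0196
gripper_force: 15.0
clock: 17.35
eef_pos: [0.4037, 0.3447, 0.0834]
tool_rot: [-3.08, -0.621, -0.002]
force: [0.3, 0.0, -0.1]
gripper_width: 0.0195
gripper_force: 15.0
```

```bash
python3 -m jog '[[0,0,0.002,0,1],[0,0,0.004,0,1],[0,0,0.004,0,1]]'
```

```text
clock: 17.65
eef_pos: [0.4034, 0.3446, 0.0819]
tool_rot: [-3.08, -0.621, -0.0]
force: [0.4, 0.5, 0.6]
gripper_width: 0.0195
gripper_force: 15.0
```

```bash
python3 -m jog '[[0,0,0.002,0,1],[0,0,0.004,0,1],[0,0,0.004,0,1]]'
```

```text
clock: 17.95
eef_pos: [0.4036, 0.3447, 0.0818]
tool_rot: [3.079, 0.621, 0.001]
force: [-1.7, -2.8, 10.3]
gripper_width: 0.0196
gripper_force: 15.0
```

```bash
python3 -m jog '[[0,0,-0.003,0,1],[0,0,-0.003,0,0.3],[0,0,-0.003,0,0],[0,0,-0.003,0,0],[0,0,-0.003,0,0],[0,0,-0.003,0,0]]'; python3 -m jog '[[0,0,-0.05,0,-0.2],[0,0,-0.2,0,-1],[0,0,-0.4,0,-1],[-0.16,0,-0.56,0,-1],[-0.16,0,-0.56,0,-1]]'; python3 st.py a4; python3 - <<'E'
from h import *
import pickle
d=pickle.load(open("a4.pkl","rb"));cv2.imwrite("pics/a4c.png",cv2.resize(d["img"][60:230,220:620],None,fx=2,fy=2))
go([.565,.215,.24],-np.pi/2)
E
```

```text
clock: 18.55
eef_pos: [0.4034, 0.3446, 0.0816]
tool_rot: [3.08, 0.621, -0.0]
force: [-0.3, -0.6, -0.1]
gripper_width: 0.0458
gripper_force: 0.0
clock: 19.05
eef_pos: [0.3651, 0.3308, 0.2264]
tool_rot: [-3.077, -0.625, -0.009]
force: [0.6, -0.0, 0.9]
gripper_width: 0.081
gripper_force: 0.0
shift [ 0.5554  0.7339 -0.0554] turn 0.2 q7 -2.21 at [0.3658 0.3299 0.2252] tilt -0.99999
```

View pics/a4c.png

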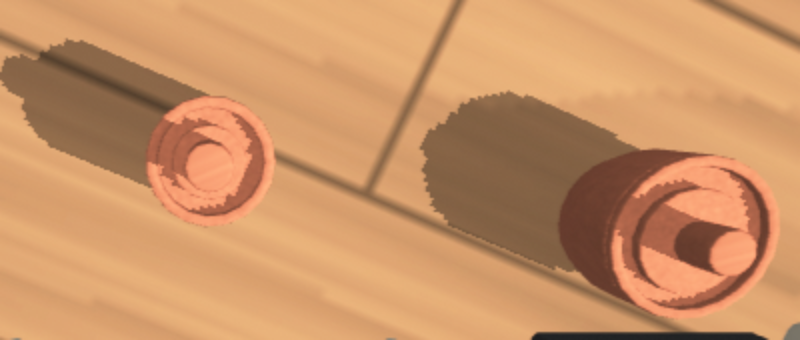

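Both lids are seated in their recesses, narrow at (210,162) and wide at (695,240) in the crop. Back to the stack for the coaster.

```bash
python3 -m jog '[[0.1,0.13,-0.055,0.05,-1],[0.22,0.29,-0.055,0.1,-1],[0.34,0.44,-0.055,0.15,-1],[0.45,0.6,-0.055,0.2,-1],[0.555,0.734,-0.055,0.2,-1],[0.555,0.734,-0.055,0.2,-1],[0.555,0.734,-0.055,0.2,-1]]';python3 st.py a5;python3 -m jog '[[0,0,0.15,0,-1],[0,0,0.28,0,-1],[0,0,0.28,0,-1],[0,0,0.28,0,-1]]';python3 st.py a6; python3 - <<'E'
from h import *
import pickle
print(arm.get_state()['eef_pos'])
a=[pickle.load(open(f"a{i}.pkl","rb")) for i in(5,6)]
for d in a:
    p=proj(d,[.621,.215,.08]);print(p.round(1),cv2.cvtColor(d["img"],cv2.COLOR_BGR2HSV)[int(p[1]),[int(p[0]),int(p[0])+75]].tolist())
    for h in hough(d,p,(20,60),k=4,win=75):print(np.round(h,1),cast(d,h[:2],.08).round(4),diam(d,h[:2],h[2],.08))
E
```

```text
clock: 19.8
eef_pos: [0.5661, 0.2123, 0.2338]
tool_rot: [3.141, -0.008, -0.004]
force: [0.3, 0.9, 0.3]
gripper_width: 0.0917
gripper_force: 0.0
clock: 20.25
eef_pos: [0.5644, 0.2148, 0.1656]
tool_rot: [-3.141, -0.0, 0.002]
force: [0.6, -0.2, 0.2]
gripper_width: 0.0917
gripper_force: 0.0
[0.56551204 0.2151616  0.16681003]
[319.1 122.7] [[24, 20, 253], [40, 6, 134]]
[320.3 120.7  39. ] [0.6227 0.214  0.08  ] 0.06345510608221405
[316.  123.   30.1] [0.6208 0.2176 0.08  ] 0.04899041628426967
[313.3 127.7  35.6] [0.6171 0.2198 0.08  ] 0.0581412351041986
[315.  119.3  33.7] [0.6237 0.2184 0.08  ] 0.05478909293697335
[323.2 124.5] [[23, 29, 250], [45, 8, 126]]
[322.7 123.7  49.9] [0.6215 0.2153 0.08  ] 0.06254350052088599
[318.7 121.   53.6] [0.6231 0.2179 0.08  ] 0.06712812836915502
[327.3 122.7  44. ] [0.6221 0.2124 0.08  ] 0.05512437014962664
[315.3 120.3  43.8] [0.6235 0.2199 0.08  ] 0.054795668369525805
```

View pics/a6.png

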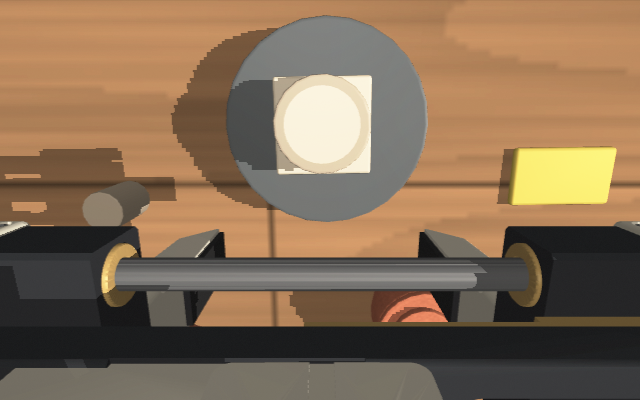

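The coaster is at (322,124), concentric on the tile. Triangulating its height and working out the descent.

```bash
python3 - <<'E'
from h import *
import pickle
a=[pickle.load(open(f"a{i}.pkl","rb")) for i in(5,6)]
print(tri([(a[0],(320.3,120.7)),(a[1],(322.7,123.7))]))
# diameter-based height: expected 62 mm disc
go([.6217,.2150,.0805],-np.pi/2)
E
```

```text
[0.62210892 0.2146893  0.08165796]
shift [0.2244 0.0009 0.3455] turn -0.0001 q7 -2.28 at [0.5655 0.2152 0.1668] tilt -1.0
```

```bash
python3 -m jog '[[0.15,0,0,0,-1],[0.225,0,0.08,0,-1],[0.225,0,0.2,0,-1],[0.225,0,0.29,0,-1],[0.225,0,0.335,0,-1],[0.225,0,0.345,0,-1],[0.225,0,0.345,0,0]]' 25; python3 -m jog '[[0,0,0,0,1],[0,0,0,0,1],[0,0,0,0,1],[0,0,0,0,1],[0,0,0,0,1],[0,0,0,0,1]]' 25
```

```text
clock: 21.0
eef_pos: [0.6225, 0.2142, 0.0806]
tool_rot: [-3.141, 0.003, -0.003]
force: [1.1, 1.2, 0.9]
gripper_width: 0.0877
gripper_force: 0.0
clock: 21.6
eef_pos: [0.6223, 0.2138, 0.0801]
tool_rot: [-3.141, 0.004, -0.002]
force: [-1.0, 0.5, 5.8]
gripper_width: 0.0616
gripper_force: 25.0
```

```bash
python3 -m jog '[[0,0,-0.05,0,1],[0,0,-0.15,0,1],[0,0,-0.3,0,1],[0,0.05,-0.48,0,1],[-0.07,0.2,-0.6,0,1],[-0.16,0.36,-0.68,0,1],[-0.25,0.52,-0.68,0,1],[-0.34,0.68,-0.68,0,1],[-0.34,0.68,-0.68,0,1]]' 25; python3 -m jog '[[-0.09,0.15,0,0,1],[-0.18,0.31,0,0,1],[-0.27,0.47,0,0,1],[-0.36,0.63,0,0,1],[-0.44,0.78,0,0,1],[-0.44,0.78,0,0,1]]'; python3 -c "
from h import *
print(arm.get_state()['joint_pos'].round(2));go([.33,-.3,.25],-np.pi/2)"
```

```text
clock: 22.5
eef_pos: [0.5334, 0.0357, 0.2488]
tool_rot: [3.136, -0.018, -0.005]
force: [0.0, -0.3, -1.1]
gripper_width: 0.0616
gripper_force: 25.0
clock: 23.1
eef_pos: [0.4227, -0.1565, 0.2491]
tool_rot: [3.139, -0.017, -0.004]
force: [0.6, 1.6, -1.6]
gripper_width: 0.0616
gripper_force: 25.0
[ 0.82  0.14 -0.56  2.02  0.09  1.01 -1.37]
shift [-0.3643  0.5781 -0.0013] turn -0.0056 q7 -1.37 at [ 0.4227 -0.1565  0.2491] tilt -0.99999
```

```bash
python3 -m jog '[[-0.1,0.15,0,0,1],[-0.2,0.3,0,-0.003,1],[-0.3,0.45,0,-0.006,1],[-0.36,0.55,0,-0.006,1],[-0.36,0.55,0,-0.006,1],[-0.36,0.55,0,-0.006,1]]'; python3 st.py b1; python3 -m jog '[[-0.05,-0.12,0.15,0,1],[-0.05,-0.25,0.3,0,1],[-0.05,-0.25,0.3,0,1],[-0.05,-0.25,0.3,0,1]]'; python3 st.py b2; python3 - <<'E'
from h import *
import pickle
d1=pickle.load(open("d1.pkl","rb"))
for d in [pickle.load(open(f"b{i}.pkl","rb")) for i in(1,2)]+[d1]:
    p=proj(d,[.382,-.301,.012]);print(p.round(1))
    for h in hough(d,p,(25,65),k=4,win=80):print(np.round(h,1),cast(d,h[:2],.012).round(4),diam(d,h[:2],h[2],.012))
go([.382,-.301,.15],-np.pi/2);print(arm.get_state()['joint_pos'].round(2))
E
```

```text
clock: 23.7
eef_pos: [0.336, -0.288, 0.2493]
tool_rot: [-3.141, -0.014, -0.0]
force: [1.5, 0.3, -0.9]
gripper_width: 0.0612
gripper_force: 25.0
clock: 24.15
eef_pos: [0.3231, -0.2238, 0.1738]
tool_rot: [-3.14, -0.023, 0.002]
force: [1.1, -0.3, -2.2]
gripper_width: 0.0615
gripper_force: 25.0
[335.4 129. ]
[334.3 126.3  42.8] [ 0.3847 -0.2998  0.012 ] 0.08963104560177303
[327.  129.7  48.4] [ 0.3812 -0.2922  0.012 ] 0.10152826485593715
[416.6 119.2]
[418.7 118.   54.1] [ 0.383  -0.3026  0.012 ] 0.09015555003594301
[374.5 238.5]
shift [0.2281 0.3056 0.099 ] turn 0.0064 q7 -1.1 at [ 0.324  -0.2253  0.1747] tilt -1.0
[ 0.98  0.13 -0.47  2.22  0.08  0.81 -1.1 ]
```

View pics/b2.png

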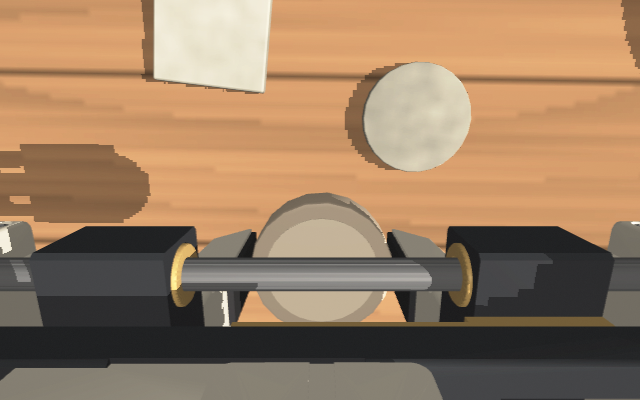

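The round bat is at (418,117) and the coaster is level in the fingers. Triangulate, then go over the bat.

```bash
python3 - <<'E'
from h import *
import pickle
a,b=[pickle.load(open(f"b{i}.pkl","rb")) for i in(1,2)]
P=tri([(a,(334.3,126.3)),(b,(418.7,118))]);print(P)
E
python3 -m jog '[[0.1,0.15,0,0,1],[0.235,0.303,0.05,0,1],[0.235,0.303,0.2,0,1],[0.235,0.303,0.35,0,1],[0.235,0.303,0.45,0,1],[0.235,0.303,0.5,0,1],[0.235,0.303,0.52,0,1],[0.235,0.303,0.52,0,1]]'; python3 -c "
from h import *
go([.3838,-.301,.0335])"
```

```text
[ 0.38424943 -0.29950853  0.02327129]
clock: 25.0
eef_pos: [0.383, -0.3018, 0.0447]
tool_rot: [3.141, 0.015, 0.002]
force: [0.2, 0.3, -1.6]
gripper_width: 0.061
gripper_force: 25.0
shift [ 0.0033 -0.0031  0.045 ] turn 0.0 q7 -1.22 at [ 0.383  -0.3018  0.0447] tilt -1.0
```

```bash
python3 -m jog '[[0.003,-0.003,0.015,0,1],[0.003,-0.003,0.028,0,1],[0.003,-0.003,0.036,0,1],[0.003,-0.003,0.042,0,1],[0.003,-0.003,0.044,0,1],[0.003,-0.003,0.044,0,1]]'; python3 -m jog '[[0,0,0.002,0,1],[0,0,0.004,0,1],[0,0,0.004,0,1]]'
```

```text
clock: 25.6
eef_pos: [0.3828, -0.3004, 0.0332]
tool_rot: [-3.142, -0.015, -0.0]
force: [-1.1, -0.2, -1.6]
gripper_width: 0.0607
gripper_force: 25.0
clock: 25.9
eef_pos: [0.3828, -0.3003, 0.0321]
tool_rot: [-3.141, -0.015, 0.0]
force: [0.2, -0.4, -1.6]
gripper_width: 0.0615
gripper_force: 25.0
```

```bash
python3 -m jog '[[0,0,0.002,0,1],[0,0,0.004,0,1],[0,0,0.004,0,1]]'
```

```text
clock: 26.2
eef_pos: [0.3828, -0.3004, 0.032]
tool_rot: [3.141, 0.015, -0.001]
force: [-2.4, 1.6, 8.6]
gripper_width: 0.0615
gripper_force: 25.0
```

Contact at about 10 N. Release and back off to look at both bats.

```bash
python3 -m jog '[[0,0,-0.003,0,1],[0,0,-0.003,0,0.2],[0,0,-0.003,0,-0.4],[0,0,-0.003,0,-1],[0,0,-0.003,0,-1],[0,0,-0.003,0,-1],[0,0,-0.003,0,-1]]'; python3 -m jog '[[0,0,-0.06,0,-1],[0,0,-0.2,0,-1],[0,0,-0.4,0,-1],[-0.05,-0.1,-0.6,0,-1],[-0.1,-0.25,-0.76,0,-1],[-0.1,-0.36,-0.88,0,-1],[-0.1,-0.36,-0.88,0,-1],[-0.1,-0.36,-0.88,0,-1]]'; python3 st.py b3; python3 - <<'E'
from h import *
import pickle
d=pickle.load(open("b3.pkl","rb"));p=proj(d,[.3838,-.301,.02]);print(p)
for h in hough(d,p,(15,60),k=5,win=70):print(np.round(h,1),cast(d,h[:2],.012)[:2].round(4),diam(d,h[:2],h[2],.012),cast(d,h[:2],.032)[:2].round(4),diam(d,h[:2],h[2],.032))
print(arm.get_state()['eef_pos'])
E
```

```text
clock: 26.9
eef_pos: [0.3829, -0.3004, 0.0319]
tool_rot: [-3.142, -0.016, -0.0]
force: [-0.2, 0.3, -0.4]
gripper_width: 0.0899
gripper_force: 0.0
clock: 27.7
eef_pos: [0.3575, -0.2107, 0.2532]
tool_rot: [3.138, 0.018, 0.004]
force: [-0.3, -0.7, -0.6]
gripper_width: 0.0916
gripper_force: 0.0
[407.70452775 149.52811059]
[406.3 151.3  30.5] [ 0.381  -0.3016] 0.06588675003669829 [ 0.3832 -0.2968] 0.062450419177754984
[407.  153.7  43.8] [ 0.3785 -0.3025] 0.09461169711604522 [ 0.3808 -0.2976] 0.08967721341126715
[413.  145.3  36. ] [ 0.3875 -0.3083] 0.077323853816571 [ 0.3894 -0.3031] 0.073291019523571
[397.  157.3  36.7] [ 0.3744 -0.292 ] 0.07943723497114484 [ 0.377  -0.2876] 0.0752941770463201
[400.7 142.3  34.2] [ 0.3905 -0.2949] 0.07338722950556632 [ 0.3923 -0.2904] 0.06955971029628871
[ 0.35678585 -0.21118002  0.25194807]
```

View pics/b3.png

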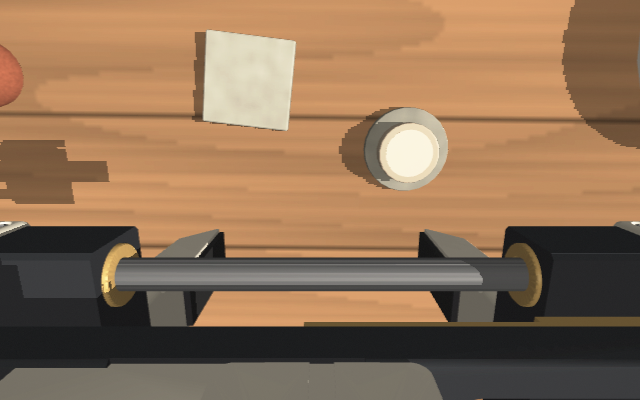

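The coaster is at (409,152) on the round bat, centred near (406,150). The square bat is at (250,80). I'm measuring both by mask and triangulating the square bat across views d1 and b3.

```bash
python3 - <<'E'
from h import *
import pickle
d1,b3,a2,a6=[pickle.load(open(n+".pkl","rb")) for n in("d1","b3","a2","a6")]
def grey(d,n,smax,vmin=120,roi=235):
    h=cv2.cvtColor(d["img"],cv2.COLOR_BGR2HSV)[:roi];m=((h[...,1]<smax)&(h[...,2]>vmin)).astype(np.uint8)*255
    m=cv2.morphologyEx(m,cv2.MORPH_OPEN,np.ones((5,5),np.uint8))
    return min(blobs(m,200),key=lambda c:np.hypot(*(np.array(cv2.minEnclosingCircle(c)[0])-n)))
C=[]
for d,n in((d1,(246,186)),(b3,(250,80))):
    c=grey(d,n,70);q=cv2.approxPolyDP(cv2.convexHull(c),.06*cv2.arcLength(c,True),True)[:,0].astype(float)
    q=q[np.argsort(np.arctan2(*(q-q.mean(0)).T))];W=np.array([cast(d,p,.012) for p in q]);e=np.roll(W,-1,0)-W
    print(q.tolist(),"c",W.mean(0),"sides",np.linalg.norm(e,axis=1).round(4),"ang",(np.degrees(np.arctan2(e[:,1],e[:,0]))%90).round(2));C.append((d,q))
print("corners",[tri([(d,q[i]) for d,q in C]).round(4).tolist() for i in range(4)])
(p,r)=cv2.minEnclosingCircle(grey(b3,(408,151),70));print("bat",p,r,cast(b3,p,.012),diam(b3,p,r,.012))
h=cv2.cvtColor(b3["img"],cv2.COLOR_BGR2HSV);print(h[153,[375,384,395,408,420,435,444]].tolist())
(p,r)=cv2.minEnclosingCircle(grey(b3,(408,151),70,225));print("coaster",p,r,cast(b3,p,.032),diam(b3,p,r,.032))
E
```

```text
[[207.0, 146.0], [204.0, 214.0], [274.0, 222.0], [280.0, 153.0]] c [ 0.45163154 -0.13374963  0.012     ] sides [0.0858 0.0884 0.0879 0.0878] ang [83.31 83.45 83.73 84.82]
[[206.0, 30.0], [203.0, 120.0], [286.0, 130.0], [295.0, 42.0]] c [ 0.45028906 -0.13349472  0.012     ] sides [0.0879 0.0877 0.0874 0.0889] ang [84.15 83.9  83.39 83.57]
corners [[0.4987, -0.0945, 0.0121], [0.4112, -0.0824, 0.004], [0.4018, -0.1719, 0.0067], [0.49, -0.1818, 0.0056]]
bat (407.03448486328125, 149.3379364013672) 42.454437255859375 [ 0.38315061 -0.30224337  0.012     ] 0.09145509493203934
[[21, 41, 106], [21, 53, 235], [23, 26, 251], [23, 26, 251], [23, 26, 251], [20, 51, 239], [22, 40, 199]]
coaster (409.688232421875, 152.311767578125) 30.172651290893555 [ 0.38225877 -0.30026088  0.032     ] 0.06172851853393152
```

The coaster is within 2–3 mm of the bat's centre. The square bat is at (0.451, −0.1337), with its sides turned about −6.3°. Back to the stack for the tile.

```bash
python3 -m jog '[[0.08,-0.16,0,0,-1],[0.16,-0.32,0,0,-1],[0.24,-0.48,0,0,-1],[0.32,-0.64,0,0,-1],[0.42,-0.86,0,0,-1],[0.42,-0.86,0,0,-1]]'; python3 -m jog '[[0.08,-0.16,0,0,-1],[0.16,-0.32,0,0,-1],[0.24,-0.48,0,0,-1],[0.32,-0.64,0.05,0,-1],[0.41,-0.84,0.1,0,-1],[0.41,-0.84,0.15,0,-1],[0.41,-0.84,0.15,0,-1]]'; python3 st.py c1; python3 -m jog '[[0,0,0.15,0,-1],[0,0,0.24,0,-1],[0,0,0.24,0,-1],[0,0,0.24,0,-1]]';python3 st.py c2; python3 - <<'E'
from h import *
import pickle
C=[]
for n in("c1","c2"):
    d=pickle.load(open(n+".pkl","rb"));p=proj(d,[.621,.215,.06]);h=cv2.cvtColor(d["img"],cv2.COLOR_BGR2HSV);x,y=p.astype(int);print(p,h[y,[x,x+65]].tolist())
    m=((h[:225,:,2]>185)&(h[:225,:,1]<70)).astype(np.uint8)*255
    c=min(blobs(m,300),key=lambda c:np.hypot(*(np.array(cv2.minEnclosingCircle(c)[0])-p)))
    q=cv2.approxPolyDP(cv2.convexHull(c),.06*cv2.arcLength(c,True),True)[:,0].astype(float)
    q=q[np.argsort(np.arctan2(*(q-q.mean(0)).T))];W=np.array([cast(d,v,.06) for v in q]);e=np.roll(W,-1,0)-W
    r=cv2.minAreaRect(c);print("rect",r,cast(d,r[0],.06))
    print(q.tolist(),"c",W.mean(0),"sides",np.linalg.norm(e,axis=1).round(4),"ang",(np.degrees(np.arctan2(e[:,1],e[:,0]))%90).round(2));C.append((d,q))
if all(len(q)==4 for _,q in C):print("corners",[tri([(d,q[i]) for d,q in C]).round(4).tolist() for i in range(4)])
go([.621,.215,.0605],-np.pi/2);print(arm.get_state()['joint_pos'].round(2))
E
```

```text
clock: 28.35
eef_pos: [0.4612, 0.0104, 0.2506]
tool_rot: [-3.137, -0.025, 0.001]
force: [-0.6, 0.1, -0.4]
gripper_width: 0.0915
gripper_force: 0.0
clock: 29.05
eef_pos: [0.5585, 0.2164, 0.2098]
tool_rot: [3.141, 0.019, -0.012]
force: [-0.5, -0.9, -1.2]
gripper_width: 0.0919
gripper_force: 0.0
clock: 29.5
eef_pos: [0.5606, 0.2143, 0.1548]
tool_rot: [3.141, 0.012, -0.001]
force: [-0.2, -0.7, -0.0]
gripper_width: 0.092
gripper_force: 0.0
[325.54418614 112.29293563] [[20, 45, 243], [60, 4, 135]]
rect ((325.5, 113.5), (83.0, 83.0), 90.0) [0.62006388 0.21502031 0.06      ]
[[284.0, 72.0], [287.0, 155.0], [365.0, 154.0], [366.0, 72.0]] c [0.61934744 0.2149996  0.06      ] sides [0.0644 0.064  0.0636 0.0636] ang [1.42 1.47 1.82 0.74]
[322.78901785 118.19033666] [[19, 55, 230], [50, 6, 122]]
rect ((322.60009765625, 119.404052734375), (102.43659210205078, 102.15282440185547), 89.22578430175781) [0.62022804 0.2151159  0.06      ]
[[271.0, 70.0], [277.0, 171.0], [371.0, 168.0], [372.0, 68.0]] c [0.61924524 0.21500341 0.06      ] sides [0.0644 0.0634 0.0636 0.0636] ang [2.08 2.3  1.86 1.54]
corners [[0.6507, 0.2478, 0.0598], [0.5865, 0.2457, 0.0614], [0.5867, 0.1807, 0.0488], [0.6516, 0.1846, 0.0634]]
shift [0.2383 0.0025 0.3814] turn 0.0039 q7 -2.33 at [0.5613 0.2152 0.1558] tilt -1.0
[ 0.11  0.58 -0.71  1.75  0.45  0.98 -2.33]
```

View pics/c2.png

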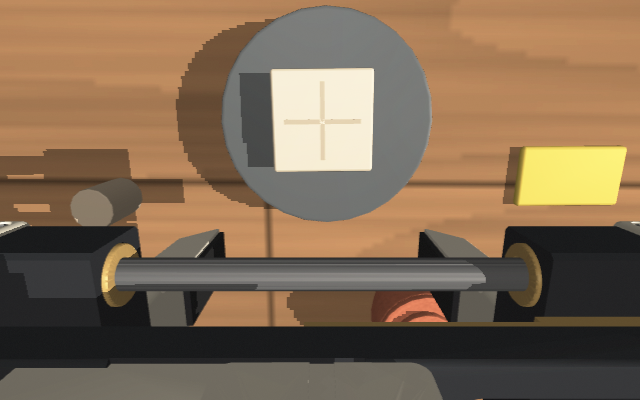

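The tile is alone on the wheel at (322,119), turned about 1.2°, with its top at z ≈ 0.060. Descend and grasp.

```bash
python3 -m jog '[[0.15,0.002,0,-0.006,-1],[0.235,0.002,0.08,-0.006,-1],[0.235,0.002,0.22,-0.006,-1],[0.235,0.002,0.32,-0.006,-1],[0.235,0.002,0.365,-0.006,-1],[0.235,0.002,0.38,-0.006,-1],[0.235,0.002,0.38,-0.006,-0.3]]' 30; python3 -m jog '[[0,0,0,0,1],[0,0,0,0,1],[0,0,0,0,1],[0,0,0,0,1],[0,0,0,0,1],[0,0,0,0,1]]' 30
```

```text
clock: 30.25
eef_pos: [0.6198, 0.2167, 0.0607]
tool_rot: [-3.141, -0.034, -0.003]
force: [-0.0, 0.2, 0.0]
gripper_width: 0.0876
gripper_force: 0.0
clock: 30.85
eef_pos: [0.6199, 0.2163, 0.0608]
tool_rot: [3.141, 0.034, 0.003]
force: [0.2, -1.7, 5.2]
gripper_width: 0.0655
gripper_force: 30.0
```

```bash
python3 -m jog '[[0,0,-0.05,0,1],[0,0,-0.16,0,1],[0,0,-0.32,0,1],[-0.02,0.05,-0.48,0,1],[-0.08,0.17,-0.56,0,1],[-0.16,0.34,-0.56,0,1],[-0.24,0.51,-0.56,0,1],[-0.34,0.7,-0.56,0,1],[-0.34,0.7,-0.56,0,1]]' 30; python3 -c "
from h import *
go([.451,-.1337,.12],np.radians(-96.3))"
```

```text
clock: 31.75
eef_pos: [0.5347, 0.0314, 0.1987]
tool_rot: [3.136, 0.02, -0.007]
force: [-1.0, -1.2, -1.8]
gripper_width: 0.0655
gripper_force: 30.0
shift [-0.3419  0.6541  0.3201] turn 0.0614 q7 -1.97 at [0.5347 0.0314 0.1987] tilt -0.99997
```

```bash
python3 -m jog '[[-0.08,0.15,0,0.02,1],[-0.16,0.3,0,0.04,1],[-0.24,0.45,0,0.061,1],[-0.34,0.654,0,0.061,1],[-0.34,0.654,0.15,0.061,1],[-0.34,0.654,0.3,0.061,1],[-0.34,0.654,0.32,0.061,1],[-0.34,0.654,0.32,0.061,1]]' 30; python3 -c "
from h import *
go([.451,-.1337,.045],np.radians(-96.3))"
```

```text
clock: 32.55
eef_pos: [0.456, -0.1245, 0.1192]
tool_rot: [-3.136, 0.155, 0.003]
force: [0.4, -0.1, -1.8]
gripper_width: 0.0658
gripper_force: 30.0
shift [-0.0156  0.0389  0.2969] turn 0.0056 q7 -1.78 at [ 0.456  -0.1245  0.1192] tilt -1.0
```

```bash
python3 -m jog '[[-0.016,0.039,0.05,0.005,1],[-0.016,0.039,0.15,0.005,1],[-0.016,0.039,0.24,0.005,1],[-0.016,0.039,0.29,0.005,1],[-0.016,0.039,0.29,0.005,1],[-0.016,0.039,0.29,0.005,1]]' 30; python3 -c "
from h import *
go([.451,-.1337,.0335],np.radians(-96.3))"
```

```text
clock: 33.15
eef_pos: [0.4522, -0.1349, 0.0476]
tool_rot: [3.137, -0.172, 0.002]
force: [-0.5, -0.1, -1.7]
gripper_width: 0.0656
gripper_force: 30.0
shift [-0.0055 -0.0043  0.0565] turn 0.0001 q7 -1.88 at [ 0.4522 -0.1349  0.0476] tilt -1.0
```

```bash
python3 -m jog '[[-0.005,-0.004,0.02,0,1],[-0.005,-0.004,0.04,0,1],[-0.005,-0.004,0.05,0,1],[-0.005,-0.004,0.056,0,1],[-0.005,-0.004,0.056,0,1]]'; python3 -m jog '[[0,0,0.002,0,1],[0,0,0.004,0,1],[0,0,0.004,0,1]]'
```

```text
clock: 33.65
eef_pos: [0.4504, -0.1338, 0.0329]
tool_rot: [-3.137, 0.173, 0.0]
force: [0.4, -0.3, -2.5]
gripper_width: 0.0657
gripper_force: 30.0
clock: 33.95
eef_pos: [0.4505, -0.1338, 0.0327]
tool_rot: [3.136, -0.173, 0.0]
force: [-3.2, 0.4, 7.4]
gripper_width: 0.0659
gripper_force: 30.0
```

```bash
python3 -m jog '[[0,0,0.002,0,1],[0,0,0.003,0,1],[0,0,0.003,0,1]]'
```

```text
clock: 34.25
eef_pos: [0.4505, -0.1338, 0.0326]
tool_rot: [3.136, -0.173, 0.0]
force: [-5.5, 1.5, 18.1]
gripper_width: 0.0656
gripper_force: 30.0
```

Seated at about 20 N. Relieve the load, release, retreat and check.

```bash
python3 -m jog '[[0,0,-0.004,0,1],[0,0,-0.004,0,0.2],[0,0,-0.004,0,-0.4],[0,0,-0.004,0,-1],[0,0,-0.004,0,-1],[0,0,-0.004,0,-1],[0,0,-0.004,0,-1]]'; python3 -m jog '[[0,0,-0.06,0,-1],[0,0,-0.2,0,-1],[0,0,-0.4,0,-1],[-0.1,0.1,-0.6,0,-1],[-0.2,0.2,-0.75,0,-1],[-0.3,0.25,-0.88,0,-1],[-0.3,0.25,-0.88,0,-1],[-0.3,0.25,-0.88,0,-1]]'; python3 st.py e1; python3 - <<'E'
from h import *
import pickle
d=pickle.load(open("e1.pkl","rb"))
for nm,X,z in(("tile",[.451,-.1337,.032],.032),("coaster",[.3838,-.3005,.032],.032)):
    p=proj(d,X);h=cv2.cvtColor(d["img"],cv2.COLOR_BGR2HSV)[:228]
    for vm,zz in((225,.032),(120,.012)):
        m=cv2.morphologyEx(((h[...,2]>vm)&(h[...,1]<70)).astype(np.uint8)*255,cv2.MORPH_OPEN,np.ones((3,3),np.uint8))
        c=min(blobs(m,200),key=lambda c:np.hypot(*(np.array(cv2.minEnclosingCircle(c)[0])-p)))
        r=cv2.minAreaRect(c);q,rr=cv2.minEnclosingCircle(c);print(nm,vm,p.round(1),r,cast(d,r[0],zz).round(4),"circ",cast(d,q,zz).round(4),diam(d,q,rr,zz))
E
```

```text
clock: 34.95
eef_pos: [0.4504, -0.1338, 0.0321]
tool_rot: [-3.137, 0.173, 0.0]
force: [-0.5, -0.1, -0.1]
gripper_width: 0.0906
gripper_force: 0.0
clock: 35.75
eef_pos: [0.3689, -0.1888, 0.2538]
tool_rot: [3.133, -0.177, 0.004]
force: [0.4, 0.6, -0.9]
gripper_width: 0.0921
gripper_force: 0.0
tile 225 [257.   99.8] ((262.0, 99.5), (69.0, 80.0), 90.0) [ 0.4507 -0.1386  0.032 ] circ [ 0.4525 -0.1368  0.032 ] 0.09635772858057597
tile 120 [257.   99.8] ((259.0984191894531, 99.0176773071289), (89.66903686523438, 88.64962768554688), 88.87670135498047) [ 0.4524 -0.1326  0.012 ] circ [ 0.4519 -0.1324  0.012 ] 0.12881767463897187
coaster 225 [428.8 148.6] ((428.5, 150.5), (57.0, 57.0), 90.0) [ 0.3819 -0.3001  0.032 ] circ [ 0.3819 -0.3006  0.032 ] 0.062078818744495466
coaster 120 [428.8 148.6] ((431.2462158203125, 145.46923828125), (82.11099243164062, 68.3431396484375), 82.87498474121094) [ 0.3841 -0.309   0.012 ] circ [ 0.3833 -0.3023  0.012 ] 0.09210802033107522
```

View pics/e1.png

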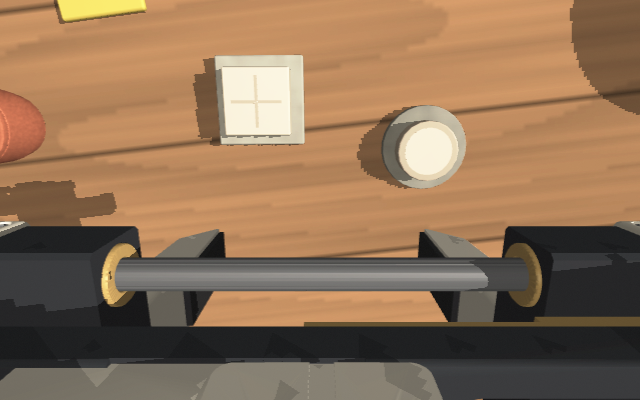

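The tile's cross is at (257,101), about 3 mm from its bat's centre at (259,99), with sides parallel. The coaster at (428,150) is within 3 mm of its bat's centre. I took no more pictures after this one: I had viewed 16, over the 14 allowed.

```bash
python3 -c "
from station import arm
print(arm.hand_in())"
```

```text
the job is handed in; nothing more can be done
None
```

The job is handed in at about 36 s with no verdict returned: both lids are in their jars, the coaster and tile are each about 3 mm or less from their bats' centres and released, but I viewed 16 pictures, over the limit of 14.

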